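# Hold the spring clip open over the new milk card

## Task

Squeeze the steel spring clip open, lift it off last month's milk card, and bring it squeezed open over the middle of the top edge of the other card, with that edge well inside the jaws and clear room left on both sides of it, so that I can slip the coupons in. Finish while still holding the clip wide open there in the gripper: it must not touch or rest on the new card. Do not drag or tip either card stand, and leave the other things on the shelf alone.

Things in the scene. Friction and masses are not known exactly. Their poses are not given: they have to be found in the camera images.
- clip_hinge (a point): Hinge axis, mid-width, of a loose steel spring clip (bulldog pattern, 75 g) that starts astride last month's card, jaws down, handles up. z up the clip, y along the hinge (= along the card's edge), x across the jaws. Lips (46 mm wide) end 30 mm below. A coil barrel of 5 mm radius round the hinge sits on the card's top edge: the jaws take 25 mm of card at most.
- handle_a (a point): Rolled top edge of the clip's handle on its -x side, mid-width, axis of the roll (2.5 mm radius, 28 mm long in y). At the start 42 mm above the hinge and 25 mm to -x of it. Pinch the two rolled edges together, one finger on each, to open the jaws: 55 mm over their outsides at the start, 24 mm at the clip's stop, fully open, then 48 mm above the hinge.
- handle_b (a point): Rolled top edge of the other handle, at +x of the hinge, the same. The spring resists the pinch with about 5 N at first and 11 N at the stop; let go, the clip snaps shut. handle_b and lip_b are one rigid lever, handle_a and lip_a the other.
- lip_a (a point): Inner bottom edge of the clip's lip on its -x side, mid-width. It is one piece with handle_a and the frame of clip_hinge, which therefore leans about y by half the opening angle when both handles are squeezed alike.
- lip_b (a point): Inner bottom edge of the clip's other lip (+x side), mid-width. lip_a and lip_b are 3 mm apart on the card and 23 mm apart when the clip is squeezed fully open, then about 28 mm below the hinge (23 mm below the barrel).
- clip_jaw (a joint): Opening angle of the clip between its two levers, rad: 0 as it sits on a 3 mm card, -0.1 shut and empty, 0.67 fully open at its stop. Sprung towards shut.
- old_card_top (a point): Middle of the top edge of last month's card (marked with tally strokes), the one that wears the clip at the start. Stiff card 3 mm thick and 104 mm wide, upright in a loose dark wooden block 64 x 130 mm and 32 mm high (0.45 kg in all); the top edge is 128 mm above the shelf. x is the card's face normal, y runs along the top edge, z up.
- new_card_top (a point): Middle of the top edge of this month's card: the same card and block with an unmarked grid and no clip. x is the face normal, y runs along the top edge, z up.
- old_card: Last month's card with its block (loose); origin under the middle of the block, axes as for old_card_top.
- new_card: This month's card with its block (loose); origin under the middle of the block, axes as for new_card_top.
- glass_1: Steel drinking glass, 72 mm across, 110 mm high, standing farther from the robot; bystander. Origin under its centre.
- glass_2: Second steel glass, the same; bystander. Origin under its centre.
- salt_pot: White ceramic salt pot with cork stopper, 90 mm across, 100 mm high, between the two card stands; bystander. Origin under its centre.
- sieve: Orange plastic sieve, 166 mm across, 45 mm high, with a 110 mm handle, lying at the left; bystander. Origin under its centre.
There are look-alikes about, which are no part of the job. What is shaped like the part that bears clip_hinge but orange or yellow is not meant.

How it is judged:
By the outcome, as a careful person would: the job done as asked, in the order asked, and still so for the second after the job is handed in, while the arm keeps its last pose, push and grip.
It also fails if it takes over 35 s, if anything falls off the work surface, if the arm or the gripper's body presses on something with over 40 N, if the wrist force passes 120 N, or if a joint passes its speed limit or range.

## Robot

A 6-joint arm with a two-finger parallel gripper is mounted at the origin on the work surface. World frame = base frame: x ahead of the robot, y to its left, z up, the work surface at z = 0. Lengths are in mm, angles in degrees, forces in N, time in s.
With the tool pointing down it reaches from about 350 to 850 mm from the base axis. Payload 8.1 kg.
Tool frame: the origin (TCP) lies on the mounting face of the last link; the fingertips stand 173 mm ahead of it and the grasp point (between the pads) lies 155 mm ahead of it; z points along the fingers, y is the direction in which the jaws open and shut (so a half turn about z gives the same grasp; the last joint's range is limited). The gripper opens to 85 mm and grips with 20 to 120 N. Pads are 22 mm wide; open, the fingers measure 114 mm over their backs; the gripper's body (76 mm by 85 mm) begins 54 mm behind the grasp point. The pads swing forward as they close: fully open they stand 13 mm farther back than shut.
Start: joints at [58.705, 7.471, 85.268, -0, 87.261, -4.893], TCP at [266.78, 537.434, 404.692] pointing down, gripper open.
Joint ranges: [-169.43, 169.43], [-51.17, 129.36], [1.28, 143.12], [-76.62, 256.62], [0, 156.53], [-152.29, 152.29]. Speed limits (degrees/s): [136.94, 136.94, 159.86, 180, 180, 180].

## Interface

Orientations are given as [roll, pitch, yaw] about the fixed x, y, z axes, in that order (R = Rz(yaw) Ry(pitch) Rx(roll)).
In Python, from bench import * gives the robot as it stands.
- The arm moves only by the shell command python3 -m jog 'ROWS' [FORCE]. ROWS is JSON, a list of rows, each an object of numbers: "tx", "ty", "tz": the shift along the tool's x, y, z as a fraction of full scale; "ax", "ay", "az": the turn, a rotation vector about the tool's x, y, z as a fraction of full scale; "hand": the opening, from 0 (shut) to 1 (fully open). A call has 1 to 5 rows; each row is the pose to reach, as a shift and turn from the pose commanded when the call began, along the tool's axes at that moment; what a row does not reach only later rows make up. Full scale, the value 1, is 150 mm for a shift and 45 degrees for a turn. A row lasts 1/12 s, in which the tool goes at most 41.7 mm and 7.16 degrees, less where a joint would pass 70% of its speed; a pose out of reach is approached as far as the arm can. A call with a number of a shift or a turn outside -1 to 1 is refused whole. A call with a gripper value outside its range is refused whole. The fingers move at their own pace and stop on an object; FORCE is the grip in N (left out, the last holds). Time passes only in rows, so rows that repeat a pose let the fingers close. It gives the time, the measured TCP pose, the force and the opening at its end, in the units of the state.
- sense(): the state, without advancing time (a new reading comes with each control period).
- snapshot(name): name is "side" or "top"; returns a dict with "pixels" (480x640x3 uint8, red, green, blue), "z_map" (480x640 float32, mm along the optical axis (not along the pixel's ray), 0 where there is no reading), "intrinsics" (3x3 intrinsics, pixels), "R" (3x3) and "t" (3): a world point X has camera coordinates R X + t. Camera axes: x right, y down, z forward; pixel columns grow to the right and rows downward; lengths in mm; the calibration is good to about 2 mm. A picture is of the moment at which its call begins.
- hand_in(): hands the job in, once; it reports no verdict.
The state is a dict: "time": time; "joint_pos": joint angles; "qd": joint speeds; "joint_efforts": joint torques, N m; "tool_pos": TCP position; "tcp_rot": TCP orientation; "ft_force": force on the tool from outside, world axes, zero at the start; "wrist_torque": the same for the moment, N m; "finger_gap": finger opening in mm.
Only numpy, scipy, OpenCV 4.12 (cv2) and the standard library are available. Lean on these libraries where they do the work, as an engineer would, in place of code of your own. Each camera call takes 0.05 s, during which the arm holds its last target.

## Working session

There is one attempt and no reset: what is moved stays moved. The work goes in short steps, Python scripts to look and compute and a shell command to move; the robot and the scene stay as the last step left them, time stands still between calls to the robot, and variables do not carry over. Pictures are saved under pics/ and viewed, and the job is handed in when it is done.

```bash
mkdir -p pics; ls
python3 - <<'E'
from bench import *
import cv2,numpy as np
s=sense();print(s)
for n in ("side","top"):
    d=snapshot(n);cv2.imwrite(f"pics/{n}0.png",d["pixels"][:,:,::-1]);np.savez(f"{n}0.npz",**d)
    print(n,d["intrinsics"].round(1).tolist(),d["R"].round(4).tolist(),d["t"].round(1).tolist())
E
```

```text
pics
{'time': 0.0, 'joint_pos': array([ 5.87067468e+01,  7.51397836e+00,  8.53319987e+01, -1.15754198e-03,
        8.72599203e+01, -4.89135484e+00]), 'qd': array([-0.05141762, -0.00179373, -0.05808838, -0.02390872,  0.01234596,
       -0.14023451]), 'joint_efforts': array([ 5.82758039e-04, -5.69433689e+01, -5.00535679e+01, -2.14552383e-04,
        1.56049384e-02, -3.07788525e-05]), 'tool_pos': array([266.64165109, 537.22916067, 403.62983683]), 'tcp_rot': array([-1.79894390e+02, -7.87760278e-03,  1.53598151e+02]), 'ft_force': array([ 0.36607908, -0.22381428,  0.30891299]), 'wrist_torque': array([ 0.00734108,  0.01483872, -0.00738097]), 'finger_gap': 85.28465279160999}
side [[443.3, 0.0, 319.0], [0.0, 443.3, 235.2], [0.0, 0.0, 1.0]] [[0.8065, -0.5912, -0.0083], [-0.4414, -0.5926, -0.6738], [0.3934, 0.5471, -0.7389]] [-383.7, 359.6, 752.7]
top [[438.1, 0.0, 323.6], [0.0, 438.1, 245.8], [0.0, 0.0, 1.0]] [[-0.0101, -0.9997, 0.0244], [-0.9989, 0.0089, -0.0463], [0.0461, -0.0248, -0.9986]] [85.4, 533.2, 1103.0]
```

View pics/side0.png

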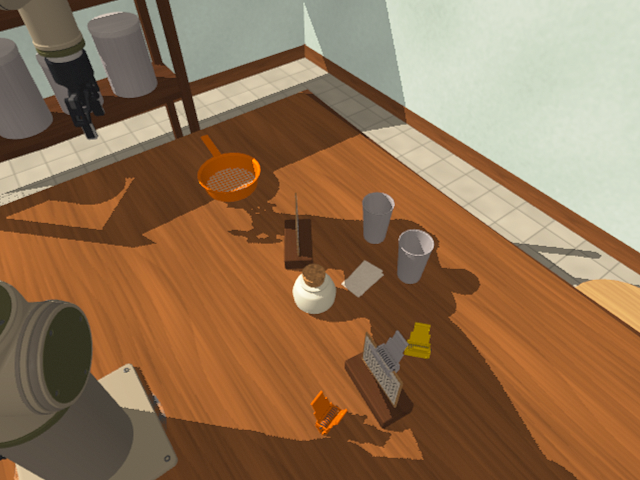

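View pics/top0.png

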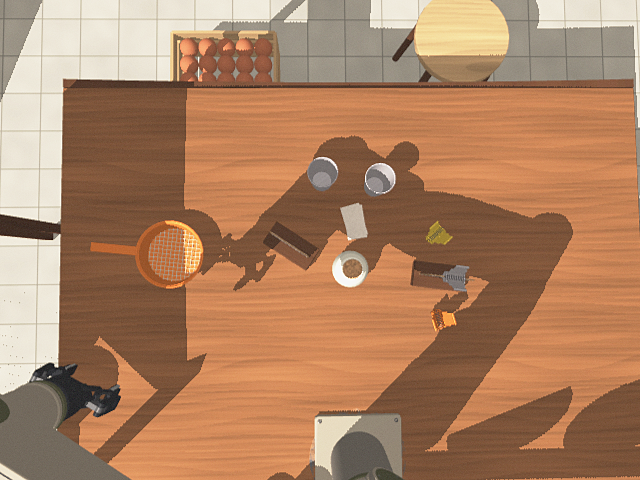

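Run:
```python
import cv2,numpy as np
a=cv2.imread("pics/side0.png")[310:450,300:450];b=cv2.imread("pics/top0.png")[210:340,390:490]
a=cv2.resize(a,None,fx=3,fy=3,interpolation=cv2.INTER_CUBIC);b=cv2.resize(b,None,fx=3.4,fy=3.4,interpolation=cv2.INTER_CUBIC)
h=max(a.shape[0],b.shape[0]);f=lambda i:np.pad(i,((0,h-i.shape[0]),(0,0),(0,0)))
cv2.imwrite("pics/crop0.png",np.hstack([f(a),f(b)]))
```

```text
(no output)
```

View pics/crop0.png

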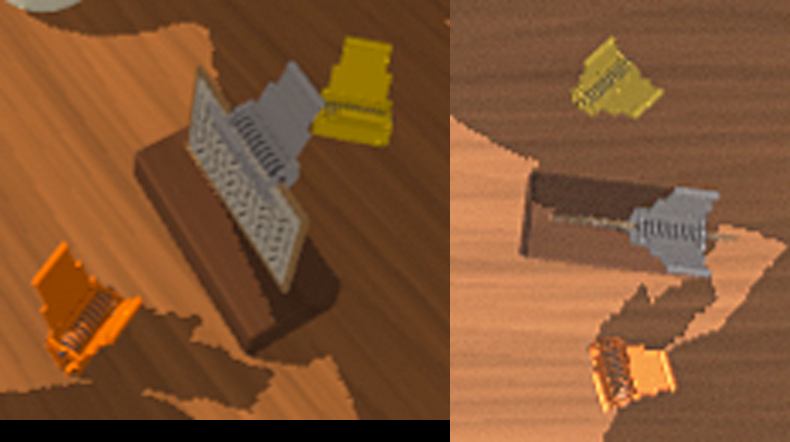

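The clip candidates are grey astride the tally-marked card at side (395,352) / top (455,276), yellow at top (438,233) and orange at top (443,320). I choose the grey steel one on the marked card. The unmarked card is at top (291,245).

```bash
cat > h.py <<'E'
import numpy as np,cv2
def cloud(d):
    K,R,t,z=d["intrinsics"],d["R"],d["t"],d["z_map"].astype(float)
    v,u=np.mgrid[0:480,0:640]
    c=np.stack([(u-K[0,2])/K[0,0]*z,(v-K[1,2])/K[1,1]*z,z],-1)
    w=(c-t)@R
    w[z<=0]=np.nan
    return w
def line(xy):
    c=xy.mean(0);u,s,vt=np.linalg.svd(xy-c,full_matrices=False);return c,vt[0],s/np.sqrt(len(xy))
E
python3 - <<'E'
from h import *
np.set_printoptions(suppress=True,precision=1)
C={}
for n in("side","top"):
    d=dict(np.load(n+"0.npz"));w=cloud(d);C[n]=w
    hsv=cv2.cvtColor(d["pixels"],cv2.COLOR_RGB2HSV);S=hsv[...,1];H=hsv[...,0]
    for name,(cx,cy) in dict(old=(0,0),new=(0,0)).items():
        pass
    rect={'side':dict(old=(340,320,420,430),new=(275,185,320,275)),'top':dict(old=(405,250,475,300),new=(255,215,325,275))}[n]
    for k,(a,b,c,e) in rect.items():
        p=w[b:e,a:c].reshape(-1,3);px=d["pixels"][b:e,a:c].reshape(-1,3).astype(int)
        s=S[b:e,a:c].ravel()
        z=p[:,2]
        print(n,k,'hist z',np.histogram(z[np.isfinite(z)],bins=np.arange(-10,200,10))[0])
        m=(z>118)&(z<134)
        if k=='old': 
            m&=(s>70)
        c0,v,sd=line(p[m][:,:2]) if m.sum()>4 else (0,0,0)
        print('  top-edge',m.sum(),c0,v,np.degrees(np.arctan2(v[1],v[0])) if m.sum()>4 else '',sd, p[m].min(0) if m.any() else '',p[m].max(0) if m.any() else '')
        b2=(z>24)&(z<36)
        if b2.sum()>4: 
            r=cv2.minAreaRect(p[b2][:,:2].astype(np.float32));print('  block',r,np.median(z[b2]))
        if k=='old':
            g=(s<60)&(z>100)
            print('  grey',g.sum(),p[g].min(0),p[g].max(0),p[g].mean(0))
            t=g&(z>168);print('  top grey',t.sum());print(p[t][:40])
E
```

```text
side old hist z [3063 1626  162  470 1447  164  162  139  191  117   83   56  100  235
  312  104  109   85  137    1]
  top-edge 118 [ 453.  -213.1] [0.1 1. ] 82.47537178668243 [39.3  1.9] [ 444.9 -261.3  118.3] [ 461.9 -158.2  131.4]
  block ((465.5907287597656, -199.79177856445312), (167.43565368652344, 131.89724731445312), 39.177799224853516) 31.34147558892153
  grey 947 [ 424.3 -255.8  100.1] [ 480.4 -160.4  180. ] [ 457.3 -217.5  142.6]
  top grey 146
[[ 478.1 -206.4  178.8]
 [ 480.4 -206.5  176.7]
 [ 477.1 -205.7  175.8]
 [ 478.2 -206.8  176.3]
 [ 479.3 -207.7  176.4]
 [ 478.8 -209.9  180. ]
 [ 477.  -206.2  173.5]
 [ 477.3 -207.8  175.5]
 [ 478.5 -208.8  175.6]
 [ 480.1 -209.5  174.9]
 [ 476.3 -205.2  169.9]
 [ 477.5 -206.2  170.1]
 [ 476.8 -208.6  174.1]
 [ 477.  -210.3  176.2]
 [ 477.9 -211.5  177.1]
 [ 479.5 -212.2  176.3]
 [ 476.9 -207.1  168.8]
 [ 477.2 -208.7  170.8]
 [ 477.2 -210.6  173.5]
 [ 477.4 -212.2  175.5]
 [ 477.9 -213.7  177.1]
 [ 479.4 -214.5  176.6]
 [ 475.6 -208.5  169. ]
 [ 476.7 -209.5  169.3]
 [ 477.6 -210.7  170.1]
 [ 475.9 -213.8  176.2]
 [ 477.2 -214.
[... 1758 characters left out ...]
175.2]
 [ 477.4 -221.1  176.1]
 [ 477.4 -223.6  175.3]
 [ 477.4 -224.7  178.4]
 [ 477.4 -227.4  176.8]
 [ 477.4 -228.7  179.6]
 [ 475.2 -223.3  169.6]
 [ 475.2 -226.   168.2]
 [ 475.2 -227.4  170.6]
 [ 475.1 -229.4  171.1]
 [ 434.2 -196.6  174.1]
 [ 433.9 -200.2  169.6]
 [ 433.8 -202.9  168.2]
 [ 433.8 -205.   168.5]
 [ 433.8 -206.8  169.8]]
top new hist z [1348 1508    1  202 1035    1    3    1    1    3    2    4    3   58
   12    0    0    0    0    0]
  top-edge 71 [534.5 162.7] [-0.6 -0.8] -123.50879690645503 [30.  1.] [505.8 121.2 119.9] [563.  204.6 132.9]
  block ((534.9925537109375, 163.22042846679688), (130.12033081054688, 63.90316390991211), 56.50674057006836) 31.953865654523085
```

Run:
```python
from h import *
np.set_printoptions(suppress=True,precision=1)
th=np.radians(-7.6);X=np.array([np.cos(th),np.sin(th)]);Y=np.array([-X[1],X[0]]);O=np.array([455.7,-207.4])
for n,(a,b,c,e) in dict(side=(340,320,420,430),top=(405,250,475,300)).items():
    d=dict(np.load(n+"0.npz"));w=cloud(d)[b:e,a:c];px=d["pixels"][b:e,a:c]
    S=cv2.cvtColor(px,cv2.COLOR_RGB2HSV)[...,1].ravel();p=w.reshape(-1,3)
    u=(p[:,:2]-O)@X;v=(p[:,:2]-O)@Y;z=p[:,2]
    near=(abs(u)<40)&(abs(v)<60)
    for lo in range(100,186,6):
        m=near&(z>=lo)&(z<lo+6)
        for s,mm in (('-',m&(u<0)),('+',m&(u>=0))):
            if mm.sum()>2: print(n,lo,s,mm.sum(),'u',np.percentile(u[mm],[0,10,50,90,100]),'v',np.percentile(v[mm],[0,5,50,95,100]),'S',np.median(S[mm]))
```

```text
side 100 - 36 u [-5.3 -3.8 -3.2 -2.5 -0.6] v [-55.  -54.7 -39.1  45.2  48.3] S 52.0
side 106 - 39 u [-4.9 -3.9 -3.3 -2.4 -1.7] v [-54.5 -53.7 -32.5  47.9  49.7] S 53.0
side 112 - 48 u [-6.9 -3.9 -3.2 -2.6 -0.3] v [-54.6 -51.7 -30.3  42.4  45.8] S 53.0
side 118 - 80 u [-13.9 -13.2  -3.2  -2.6  -1.5] v [-54.9 -51.3 -11.9  44.4  47.9] S 62.0
side 118 + 29 u [3.7 6.4 8.4 9.6 9.8] v [-31.5 -30.9 -14.6   7.3  10.4] S 28.0
side 124 - 124 u [-14.9 -13.9  -3.   -0.8  -0. ] v [-54.3 -51.1 -13.5  44.6  49.4] S 140.0
side 124 + 33 u [0.  4.4 8.7 9.2 9.6] v [-30.6 -29.4  -8.   18.8  40.2] S 29.0
side 130 - 93 u [-14.3 -13.6  -6.2  -2.7  -0. ] v [-51.4 -30.4 -14.7  10.8  15.9] S 27.0
side 130 + 54 u [1.1 2.4 8.1 8.8 9.7] v [-29.4 -29.1  -8.8  12.6  13.4] S 27.0
side 136 - 92 u [-14.   -6.6  -3.2  -0.9  -0. ] v [-30.5 -29.3 -10.6  10.9  13.7] S 25.0
side 136 + 90 u [ 0.   0.6  8.6 10.3 11.4] v [-29.3 -27.2  -7.8  12.   13.9] S 29.0
side 142 + 68 u [ 8.  10.2 11.7 13.1 14.6] v [-26.3 -25.1  -8.7   7.5   9.2] S 27.0
side 148 - 3 u [-17.7 -17.7 -17.6 -17.4 -17.4] v [-26.3 -26.3 -25.7 -17.9 -17. ] S 39
[... 2103 characters left out ...]
.3  10.9] S 16.0
top 160 - 14 u [-21.2 -20.6 -19.9 -18.6 -18.2] v [-19.8 -18.6  -5.6   5.8   7. ] S 16.5
top 160 + 15 u [17.6 18.  19.5 21.  21.2] v [-20.2 -18.8  -7.1   6.2   6.6] S 18.0
top 166 - 11 u [-22.6 -22.5 -22.  -20.9 -20.7] v [-18.3 -16.9  -5.5   6.1   8. ] S 16.0
top 166 + 14 u [19.6 20.1 21.6 22.4 23.4] v [-19.2 -17.9  -4.5   6.4   7.1] S 15.5
top 172 - 21 u [-27.6 -27.1 -25.5 -23.3 -22.8] v [-20.1 -17.8  -7.2   7.8   7.9] S 10.0
top 172 + 18 u [22.1 22.7 24.6 26.6 27.2] v [-19.9 -17.4  -6.1   7.    7.6] S 16.5
top 178 - 11 u [-26.8 -26.5 -24.7 -23.6 -23. ] v [-19.5 -17.1  -1.6   6.1   6.7] S 12.0
top 178 + 11 u [23.6 23.8 25.7 26.2 26.7] v [-18.2 -16.2   1.8   5.6   5.7] S 16.0
```

```bash
cat >> h.py <<'E'
from scipy.spatial.transform import Rotation as Ro
def go(target,yaw,s=None):
    """print shift/turn (in fractions) from the measured pose to target TCP pos & yaw, tool down"""
    from bench import sense
    s=s or sense();R=Ro.from_euler('xyz',s["tcp_rot"],degrees=True)
    d=R.inv().apply(np.array(target)-s["tool_pos"]);rv=(R.inv()*Ro.from_euler('xyz',[180,0,yaw],degrees=True)).as_rotvec(degrees=True)
    print('t',s['time'],'pos',s["tool_pos"].round(1),'rot',s['tcp_rot'].round(2),'shift/150',(d/150).round(3),'turn/45',(rv/45).round(3),'F',s['ft_force'].round(2),'gap',round(s['finger_gap'],1))
E
python3 -m jog '[{"tx":-0.82,"ty":-0.98,"az":0.79},{"tx":-0.82,"ty":-0.98,"az":0.79},{"tx":-0.82,"ty":-0.98,"az":0.79},{"tx":-0.82,"ty":-0.98,"az":0.79},{"tx":-0.82,"ty":-0.98,"az":0.79}]'
python3 -c "
from h import *
go([453.8,-214.2,404],82.4)"
```

```text
t 0.1 pos [266.7 537.3 403.7] rot [-1.7991e+02 -1.0000e-02  1.5360e+02] shift/150 [-3.345 -3.933  0.004] turn/45 [-2.000e-03  1.000e-03  1.582e+00] F [ 0.82 -0.96  0.49] gap 85.4invalid input at $[0]: expected keys tx, ty, tz, ax, ay, az, hand
```

```bash
python3 -m jog '[{"tx":-0.82,"ty":-0.98,"tz":0,"ax":0,"ay":0,"az":0.79,"hand":1},{"tx":-0.82,"ty":-0.98,"tz":0,"ax":0,"ay":0,"az":0.79,"hand":1},{"tx":-0.82,"ty":-0.98,"tz":0,"ax":0,"ay":0,"az":0.79,"hand":1},{"tx":-0.82,"ty":-0.98,"tz":0,"ax":0,"ay":0,"az":0.79,"hand":1},{"tx":-0.82,"ty":-0.98,"tz":0,"ax":0,"ay":0,"az":0.79,"hand":1}]'
python3 -c "
from h import *
go([453.8,-214.2,404],82.4)"
```

```text
time: 0.52
tool_pos: [311.8, 348.2, 403.9]
tcp_rot: [-179.9, 0.1, 117.7]
ft_force: [0.8, 0.0, 0.1]
finger_gap: 85.7
t 0.5167 pos [311.8 348.2 403.9] rot [-1.7993e+02  8.0000e-02  1.1765e+02] shift/150 [-3.76  -0.901  0.006] turn/45 [-0.001  0.002  0.783] F [0.81 0.02 0.1 ] gap 85.7
```

```bash
python3 -m jog '[{"tx":-1,"ty":-0.2,"tz":0,"ax":0,"ay":0,"az":0.78,"hand":1},{"tx":-1,"ty":-0.2,"tz":0,"ax":0,"ay":0,"az":0.78,"hand":1},{"tx":-1,"ty":-0.2,"tz":0,"ax":0,"ay":0,"az":0.78,"hand":1},{"tx":-1,"ty":-0.2,"tz":0,"ax":0,"ay":0,"az":0.78,"hand":1},{"tx":-1,"ty":-0.2,"tz":0,"ax":0,"ay":0,"az":0.78,"hand":1}]'
python3 -c "
from h import *
go([453.8,-214.2,404],82.4)"
```

```text
time: 0.93
tool_pos: [356.6, 200.6, 404.5]
tcp_rot: [180.0, 0.1, 82.3]
ft_force: [-0.1, 0.1, -0.5]
finger_gap: 85.4
t 0.9333 pos [356.6 200.6 404.5] rot [1.7995e+02 1.1000e-01 8.2330e+01] shift/150 [-2.654  1.011  0.009] turn/45 [ 0.001  0.002 -0.001] F [-0.09  0.05 -0.52] gap 85.4
```

```bash
python3 -m jog '[{"tx":-1,"ty":0.4,"tz":0,"ax":0,"ay":0,"az":0,"hand":1},{"tx":-1,"ty":0.4,"tz":0,"ax":0,"ay":0,"az":0,"hand":1},{"tx":-1,"ty":0.4,"tz":0,"ax":0,"ay":0,"az":0,"hand":1},{"tx":-1,"ty":0.4,"tz":0,"ax":0,"ay":0,"az":0,"hand":1}]'
python3 -m jog '[{"tx":-1,"ty":0.4,"tz":0,"ax":0,"ay":0,"az":0,"hand":1},{"tx":-1,"ty":0.4,"tz":0,"ax":0,"ay":0,"az":0,"hand":1},{"tx":-1,"ty":0.4,"tz":0,"ax":0,"ay":0,"az":0,"hand":1},{"tx":-1,"ty":0.4,"tz":0,"ax":0,"ay":0,"az":0,"hand":1}]'
python3 -c "
from h import *
go([453.8,-214.2,404],82.4)"
```

```text
time: 1.27
tool_pos: [396.6, 46.4, 404.5]
tcp_rot: [180.0, 0.0, 83.0]
ft_force: [-0.7, -0.1, 1.5]
finger_gap: 85.5
time: 1.6
tool_pos: [437.8, -110.5, 404.5]
tcp_rot: [-180.0, 0.0, 82.9]
ft_force: [0.4, 0.7, 0.3]
finger_gap: 85.0
t 1.6 pos [ 437.8 -110.5  404.5] rot [-1.80e+02  1.00e-02  8.29e+01] shift/150 [-0.673  0.192  0.003] turn/45 [-0.     0.     0.011] F [0.39 0.66 0.33] gap 85.0
```

```bash
python3 -m jog '[{"tx":-0.67,"ty":0.19,"tz":0,"ax":0,"ay":0,"az":0.01,"hand":0.8},{"tx":-0.67,"ty":0.19,"tz":0,"ax":0,"ay":0,"az":0.01,"hand":0.8},{"tx":-0.67,"ty":0.19,"tz":0,"ax":0,"ay":0,"az":0.01,"hand":0.8},{"tx":-0.67,"ty":0.19,"tz":0,"ax":0,"ay":0,"az":0.01,"hand":0.8},{"tx":-0.67,"ty":0.19,"tz":0,"ax":0,"ay":0,"az":0.01,"hand":0.8}]' 20
python3 - <<'E'
from h import *
from bench import *
go([453.8,-214.2,404],82.4)
for n in ("side","top"):
    d=snapshot(n);np.savez(f"{n}1.npz",**d);cv2.imwrite(f"pics/{n}1.png",d["pixels"][:,:,::-1])
a=cv2.imread("pics/side1.png")[200:450,280:480];b=cv2.imread("pics/top1.png")[180:400,380:530]
a=cv2.resize(a,None,fx=2,fy=2,interpolation=cv2.INTER_CUBIC);b=cv2.resize(b,None,fx=2.2,fy=2.2,interpolation=cv2.INTER_CUBIC)
f=lambda i:np.pad(i,((0,500-i.shape[0]),(0,0),(0,0)))
cv2.imwrite("pics/crop1.png",np.hstack([f(a),f(b)]))
E
```

```text
time: 2.02
tool_pos: [453.6, -212.2, 403.9]
tcp_rot: [-179.9, -0.0, 82.4]
ft_force: [-0.2, 0.2, -0.3]
finger_gap: 68.5
t 2.0167 pos [ 453.6 -212.2  403.9] rot [-1.7991e+02 -5.0000e-02  8.2350e+01] shift/150 [-0.013  0.003 -0.001] turn/45 [-0.002 -0.001 -0.001] F [-0.19  0.21 -0.33] gap 68.5
```

View pics/crop1.png

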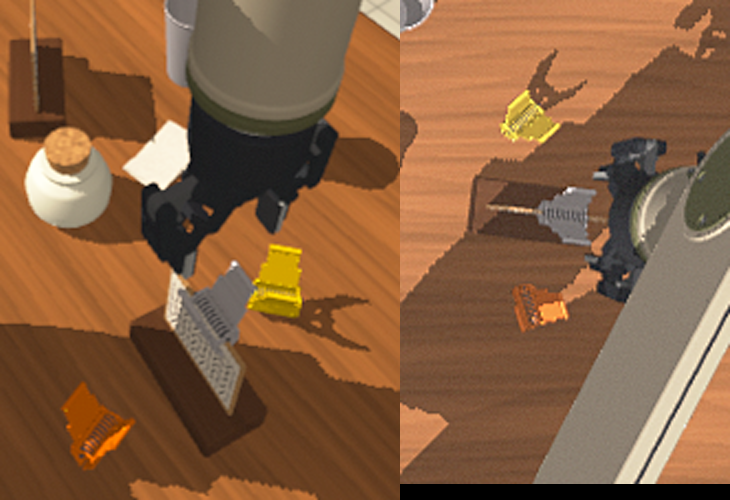

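Run:
```python
from h import *
from bench import *
np.set_printoptions(suppress=True,precision=1)
s=sense();R=Ro.from_euler('xyz',s["tcp_rot"],degrees=True)
for n in("side","top"):
    d=dict(np.load(n+"1.npz"));w=cloud(d).reshape(-1,3);q=R.inv().apply(w-s["tool_pos"])
    ok=np.isfinite(q[:,0])&(abs(q[:,0])<60)&(abs(q[:,1])<75)
    for lo in range(60,180,8):
        for sg in(-1,1):
            m=ok&(q[:,2]>=lo)&(q[:,2]<lo+8)&(q[:,1]*sg>0)
            if m.sum()>3:print(n,lo,sg,m.sum(),'x',np.percentile(q[m,0],[0,5,50,95,100]),'y',np.percentile(q[m,1],[0,5,50,95,100]))
```

```text
side 60 -1 419 x [-22.  -16.   -5.2   6.6   9.9] y [-69.2 -67.9 -54.7 -18.8 -11.5]
side 60 1 84 x [-16.8 -15.3 -10.4  -3.   -0.4] y [54.6 55.6 59.8 65.4 68.2]
side 68 -1 200 x [-22.5 -21.9 -13.5   3.1   8.9] y [-68.9 -68.6 -35.4 -11.2  -7.6]
side 68 1 54 x [-16.8 -15.5 -12.9  -7.5  -6.5] y [49.6 52.5 56.3 66.8 68.7]
side 76 -1 134 x [-22.1 -21.8 -14.1   4.6   9.2] y [-68.3 -68.  -31.9 -14.6 -10.1]
side 76 1 43 x [-22.6 -22.1 -14.3 -10.1  -7. ] y [10.3 12.3 56.4 65.9 67.8]
side 84 -1 122 x [-20.1 -19.5 -14.1   5.6   8.5] y [-68.1 -67.8 -58.5 -19.5 -15. ]
side 84 1 74 x [-20.1 -20.  -14.4  -8.   -6.7] y [ 0.5  3.  54.4 63.  66.2]
side 92 -1 165 x [-20.1 -19.5 -11.2   5.5   8.2] y [-67.9 -67.3 -35.  -25.3 -19.3]
side 92 1 80 x [-20.3 -19.8 -14.5 -10.2  -6.9] y [ 0.4  3.1 29.9 63.7 66.9]
side 100 -1 139 x [-19.8 -19.  -11.2   5.5   8.5] y [-67.1 -66.6 -37.5 -25.   -7.3]
side 100 1 46 x [-20.4 -19.7 -14.6 -11.5 -10.3] y [ 5.7 15.1 54.8 65.4 66.2]
side 108 -1 145 x [-16.2 -15.   -9.5   5.6   8.7] y [-66.6 -66.2 -57.5 -35.4 -32.5]
side 108 1 90 x [-16.4 -15.3  -9.4  -3.4   0.1] y [31.  41. 
[... 2293 characters left out ...]
.6 12.8] y [36.5 39.2 46.4 56.6 65.8]
top 124 -1 6 x [ 6.7  7.3 11.  11.5 11.5] y [-48.6 -47.8 -36.6 -33.6 -33.6]
top 132 -1 5 x [ 9.8  9.9 11.3 11.6 11.6] y [-38.4 -38.3 -36.4 -34.6 -34.1]
top 132 1 6 x [ 6.8  7.   9.1 10.6 10.8] y [35.2 35.2 37.9 45.7 47.3]
top 140 -1 8 x [ 6.1  6.2  8.4 11.4 11.6] y [-46.1 -45.5 -39.6 -34.7 -34.6]
top 140 1 13 x [ 6.5  6.7  9.6 11.9 12. ] y [35.3 36.4 40.9 46.4 47.5]
top 148 -1 10 x [ 6.4  6.5  8.6 11.1 11.2] y [-46.6 -45.7 -40.  -33.2 -33.1]
top 148 1 10 x [ 6.4  6.7  8.5 11.7 11.8] y [35.3 35.4 40.1 46.8 47.7]
top 156 -1 6 x [ 4.6  4.7  8.2 11.  11. ] y [-45.2 -44.7 -36.7 -33.2 -33. ]
top 156 1 5 x [ 5.9  6.   9.3 10.8 11. ] y [35.2 35.2 37.3 45.5 45.9]
```

```bash
python3 -m jog '[{"tx":-0.01,"ty":0,"tz":0.15,"ax":0,"ay":0,"az":0,"hand":0.8},{"tx":-0.01,"ty":0,"tz":0.3,"ax":0,"ay":0,"az":0,"hand":0.8},{"tx":-0.01,"ty":0,"tz":0.44,"ax":0,"ay":0,"az":0,"hand":0.8},{"tx":-0.01,"ty":0,"tz":0.49,"ax":0,"ay":0,"az":0,"hand":0.8},{"tx":-0.01,"ty":0,"tz":0.49,"ax":0,"ay":0,"az":0,"hand":0.8}]' 20
python3 -m jog '[{"tx":0,"ty":0,"tz":0,"ax":0,"ay":0,"az":0,"hand":0.72},{"tx":0,"ty":0,"tz":0,"ax":0,"ay":0,"az":0,"hand":0.72},{"tx":0,"ty":0,"tz":0,"ax":0,"ay":0,"az":0,"hand":0.72}]' 20
python3 - <<'E'
from h import *
from bench import *
go([453.8,-214.2,330],82.4)
for n in ("side","top"):
    d=snapshot(n);np.savez(f"{n}2.npz",**d);cv2.imwrite(f"pics/{n}2.png",d["pixels"][:,:,::-1])
a=cv2.imread("pics/side2.png")[280:420,320:440];b=cv2.imread("pics/top2.png")[230:330,390:490]
a=cv2.resize(a,None,fx=3.5,fy=3.5,interpolation=cv2.INTER_CUBIC);b=cv2.resize(b,None,fx=3.8,fy=3.8,interpolation=cv2.INTER_CUBIC)
f=lambda i:np.pad(i,((0,500-i.shape[0]),(0,0),(0,0)))
cv2.imwrite("pics/crop2.png",np.hstack([f(a),f(b)]))
E
```

```text
time: 2.53
tool_pos: [452.9, -211.0, 328.9]
tcp_rot: [-179.8, -0.1, 82.6]
ft_force: [-0.3, 0.2, 0.8]
finger_gap: 68.5
time: 2.78
tool_pos: [454.2, -212.7, 333.1]
tcp_rot: [179.8, 0.1, 82.5]
ft_force: [-0.2, 0.0, -0.5]
finger_gap: 61.8
t 2.7833 pos [ 454.2 -212.7  333.1] rot [1.7985e+02 6.0000e-02 8.2520e+01] shift/150 [-0.011 -0.002  0.021] turn/45 [0.003 0.001 0.003] F [-0.17  0.03 -0.52] gap 61.8
```

View pics/crop2.png

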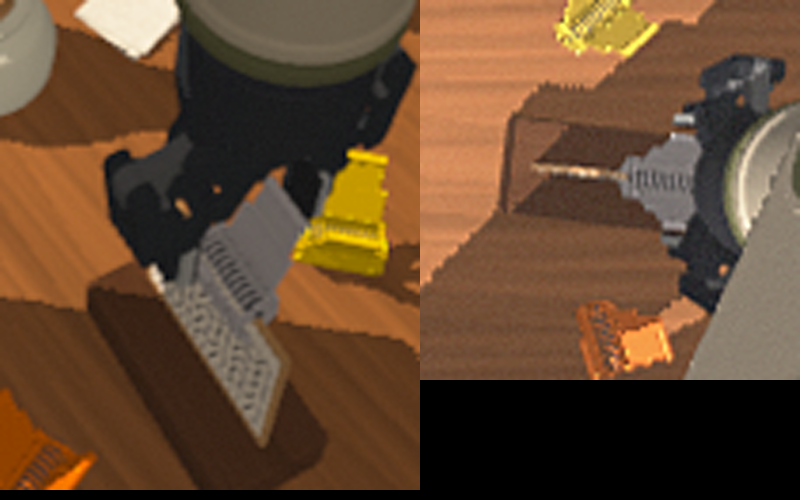

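Run:
```python
from h import *
from bench import *
np.set_printoptions(suppress=True,precision=1)
s=sense();print(s['tool_pos'],s['time'])
th=np.radians(-7.6);X=np.array([np.cos(th),np.sin(th)]);Y=np.array([-X[1],X[0]]);O=np.array([455.7,-207.4])
print('tcp u,v',(s['tool_pos'][:2]-O)@X,(s['tool_pos'][:2]-O)@Y)
for n in("top","side"):
    d=dict(np.load(n+"2.npz"));w=cloud(d).reshape(-1,3);V=d["pixels"].reshape(-1,3).mean(1)
    u=(w[:,:2]-O)@X;v=(w[:,:2]-O)@Y;z=w[:,2]
    for lo in range(150,200,6):
        m=(z>=lo)&(z<lo+6)&(abs(u)<60)&(v>-30)&(v<20)
        b=np.histogram(u[m],bins=np.arange(-50,51,2))[0]
        print(n,lo,'-',u[m&(u<0)].round(0)[np.argsort(u[m&(u<0)])][::max(1,(m&(u<0)).sum()//14)],'+',np.sort(u[m&(u>0)])[::max(1,(m&(u>0)).sum()//14)].round(0))
```

```text
[ 454.1 -212.8  332.6] 2.8833
tcp u,v -0.9042073582122774 -5.525960415695379
top 150 - [-19. -17. -17. -17. -17. -16. -16. -16. -16. -16. -15. -15. -15. -15.
 -15.] + [14. 14. 14. 14. 15. 15. 15. 15. 15. 15. 16. 16. 16. 16. 17. 17. 17. 17.
 18. 19. 19.]
top 156 - [-20. -19. -19. -19. -19. -18. -18. -18. -17. -17. -17. -16.] + [16. 17. 17. 17. 17. 18. 18. 18. 19. 19. 21.]
top 162 - [-22. -21. -21. -21. -21. -21. -20. -20. -20. -19. -19.] + [18. 19. 19. 19. 20. 20. 20. 20. 20. 21. 22. 23. 32.]
top 168 - [-40. -37. -36. -34. -31. -30. -25. -23. -23. -22. -22.] + [21. 21. 21. 21. 22. 22. 22. 32. 32. 37.]
top 174 - [-42. -37. -33. -31. -28. -27. -27. -27. -26. -26. -26. -24. -24. -24.
 -24.] + [23. 23. 23. 24. 24. 24. 25. 25. 25. 26. 26. 26. 27. 27. 32. 34. 37. 39.
 42. 44.]
top 180 - [-43. -41. -39. -35. -35. -33. -31. -30. -25. -25. -23.] + [24. 32. 34. 39. 42. 44.]
top 186 - [-43. -41. -39. -35. -32. -30.] + [32. 34. 37. 39. 41. 44.]
top 192 - [-34. -32. -30.] + [32. 34. 36.]
top 198 - [-36. -32.] + [32. 32. 34. 36.]
side 150 - [-21. -20. -20. -17. -17.] + [12. 13. 13. 14. 14. 14. 14. 
[... 588 characters left out ...]
39. -38. -38.
 -36. -36. -34. -33. -32. -32.] + [29. 30. 30. 30. 30. 30. 30. 31. 31. 31. 31. 31. 32. 34. 35.]
side 186 - [-45. -45. -44. -43. -42. -41. -39. -39. -38. -38. -38. -38. -38. -36.
 -36. -35. -32.] + [29. 29. 30. 30. 30. 30. 30. 30. 30. 30. 31. 31. 31. 31. 31. 31. 31. 32.
 33. 33. 36. 36. 41. 42. 43.]
side 192 - [-45. -45. -45. -45. -44. -42. -41. -39. -38. -38. -38. -38. -37. -36.
 -35. -34. -33. -33. -32. -31.] + [29. 29. 29. 30. 30. 30. 30. 30. 30. 30. 30. 30. 30. 30. 31. 31. 31. 31.
 31. 32. 34. 34. 34. 36.]
side 198 - [-46. -45. -44. -43. -41. -37. -36. -34. -32. -32.] + [29. 30. 30. 30. 30. 30. 30. 30. 30. 30. 30. 31. 31. 31. 31. 31. 31. 31.
 31. 32. 32. 32. 33. 33. 35. 35.]
```

```bash
python3 -m jog '[{"tx":0,"ty":-0.007,"tz":0.015,"ax":0,"ay":0,"az":0,"hand":0.68},{"tx":0,"ty":-0.007,"tz":0.015,"ax":0,"ay":0,"az":0,"hand":0.68},{"tx":0,"ty":-0.007,"tz":0.015,"ax":0,"ay":0,"az":0,"hand":0.68},{"tx":0,"ty":-0.007,"tz":0.015,"ax":0,"ay":0,"az":0,"hand":0.68},{"tx":0,"ty":-0.007,"tz":0.015,"ax":0,"ay":0,"az":0,"hand":0.68}]' 20
python3 - <<'E'
from h import *
from bench import *
np.set_printoptions(suppress=True,precision=1)
go([453.8,-214.2,330],82.4)
th=np.radians(-7.6);X=np.array([np.cos(th),np.sin(th)]);Y=np.array([-X[1],X[0]]);O=np.array([455.7,-207.4])
for n in ("side","top"):
    d=snapshot(n);np.savez(f"{n}3.npz",**d);cv2.imwrite(f"pics/{n}3.png",d["pixels"][:,:,::-1])
    w=cloud(d).reshape(-1,3);u=(w[:,:2]-O)@X;v=(w[:,:2]-O)@Y;z=w[:,2]
    base=(z>=168)&(z<200)&(v>-30)&(v<20)
    for nm,lo,hi in(('fL',-35,-27.7),('fR',27.3,35),('cL',-30,-20),('cR',19,27.4)):
        m=base&(u>lo)&(u<hi);
        if nm[0]=='c': m&=(z<182)
        print(n,nm,np.histogram(u[m],bins=np.arange(np.floor(lo),hi+1,1)))
    print(n,'card bottom grey', )
go([453.8,-214.2,330],82.4)
b=cv2.imread("pics/top3.png")[240:310,420:490];a=cv2.imread("pics/side3.png")[280:360,350:430]
cv2.imwrite("pics/crop3.png",np.hstack([cv2.resize(i,(400,400),interpolation=cv2.INTER_NEAREST) for i in (a,b)]))
E
```

```text
time: 3.3
tool_pos: [452.6, -212.5, 328.9]
tcp_rot: [-180.0, -0.0, 82.5]
ft_force: [0.3, -0.5, -0.2]
finger_gap: 58.0
t 3.3 pos [ 452.6 -212.5  328.9] rot [-180.    -0.    82.5] shift/150 [-0.  0. -0.] turn/45 [-0. -0.  0.] F [ 0.3 -0.5 -0.2] gap 58.0
side fL (array([4, 7, 4, 2, 0, 1, 4, 2]), array([-35., -34., -33., -32., -31., -30., -29., -28., -27.]))
side fR (array([9, 8, 9, 4, 6, 4, 1, 0]), array([27., 28., 29., 30., 31., 32., 33., 34., 35.]))
side cL (array([1, 4, 5, 6, 4, 3, 0, 0, 0, 0]), array([-30, -29, -28, -27, -26, -25, -24, -23, -22, -21, -20]))
side cR (array([ 5, 23, 21, 24,  7,  9,  6, 17,  8]), array([19., 20., 21., 22., 23., 24., 25., 26., 27., 28.]))
side card bottom grey
top fL (array([2, 2, 3, 2, 3, 0, 0, 0]), array([-35., -34., -33., -32., -31., -30., -29., -28., -27.]))
top fR (array([5, 1, 1, 4, 1, 4, 0, 4]), array([27., 28., 29., 30., 31., 32., 33., 34., 35.]))
top cL (array([0, 0, 1, 3, 2, 4, 2, 4, 1, 0]), array([-30, -29, -28, -27, -26, -25, -24, -23, -22, -21, -20]))
top cR (array([0, 0, 4, 3, 4, 3, 3, 3, 0]), array([19., 20., 21., 22., 23., 24., 25., 26., 27., 28.]))
top card bottom grey
t 3.4 pos [ 452.6 -212.5  329. ] rot [180.    0.   82.5] shift/150 [-0.  0. -0.] turn/45 [0. 0. 0.] F [0.1 0.6 0. ] gap 57.7
```

View pics/crop3.png

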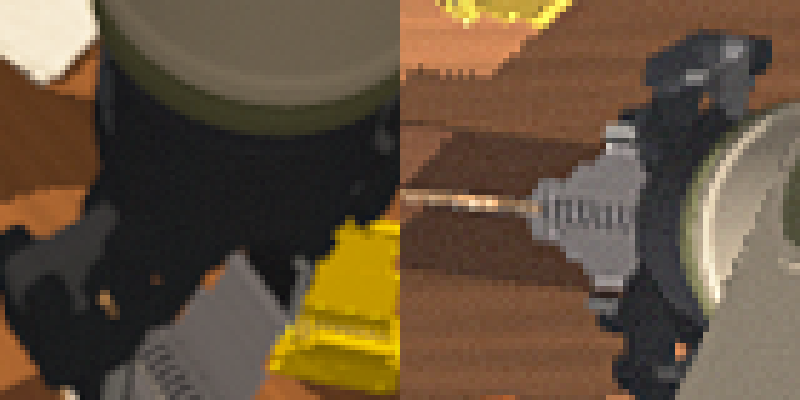

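```bash
python3 -m jog '[{"tx":0,"ty":0.004,"tz":0,"ax":0,"ay":0,"az":0,"hand":0.68},{"tx":0,"ty":0.004,"tz":0,"ax":0,"ay":0,"az":0,"hand":0.68},{"tx":0,"ty":0.004,"tz":0,"ax":0,"ay":0,"az":0,"hand":0.62},{"tx":0,"ty":0.004,"tz":0,"ax":0,"ay":0,"az":0,"hand":0.62}]' 20
python3 -m jog '[{"tx":0,"ty":0,"tz":-0.008,"ax":0,"ay":0,"az":0,"hand":0.55},{"tx":0,"ty":0,"tz":-0.016,"ax":0,"ay":0,"az":0,"hand":0.5},{"tx":0,"ty":0,"tz":-0.016,"ax":0,"ay":0,"az":0,"hand":0.5}]' 20
python3 - <<'E'
from h import *
from bench import *
go([453.8,-214.2,330],82.4)
for n in ("side","top"):
    d=snapshot(n);np.savez(f"{n}4.npz",**d);cv2.imwrite(f"pics/{n}4.png",d["pixels"][:,:,::-1])
go([453.8,-214.2,330],82.4)
b=cv2.imread("pics/top4.png")[240:310,405:475];a=cv2.imread("pics/side4.png")[290:430,330:470]
cv2.imwrite("pics/crop4.png",np.hstack([cv2.resize(i,(400,400),interpolation=cv2.INTER_NEAREST) for i in (a,b)]))
E
```

```text
time: 3.73
tool_pos: [453.5, -212.6, 329.7]
tcp_rot: [179.9, 0.0, 82.5]
ft_force: [-0.6, 0.7, 4.1]
finger_gap: 53.1
time: 3.98
tool_pos: [453.6, -212.8, 332.5]
tcp_rot: [179.9, 0.1, 82.5]
ft_force: [0.1, 0.0, 8.4]
finger_gap: 42.6
t 3.9833 pos [ 453.6 -212.8  332.5] rot [1.7988e+02 5.0000e-02 8.2500e+01] shift/150 [-0.009  0.002  0.017] turn/45 [0.003 0.001 0.002] F [0.06 0.04 8.42] gap 42.6
t 4.0833 pos [ 453.7 -212.8  332.6] rot [1.7987e+02 5.0000e-02 8.2500e+01] shift/150 [-0.009  0.002  0.017] turn/45 [0.003 0.001 0.002] F [-0.39  0.    8.06] gap 42.8
```

View pics/crop4.png

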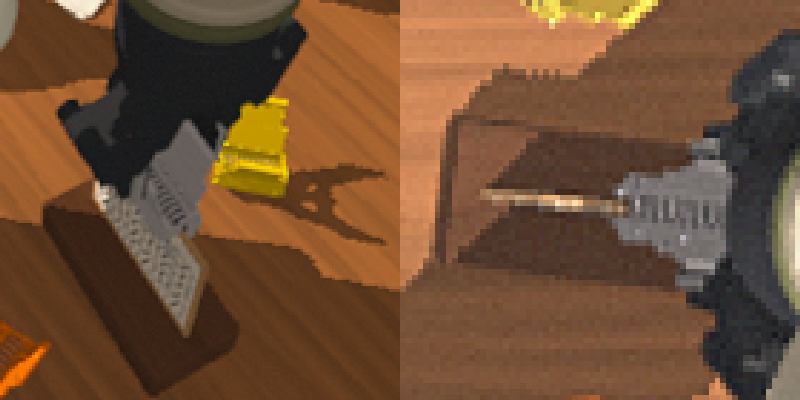

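```bash
python3 -m jog '[{"tx":0,"ty":0,"tz":-0.01,"ax":0,"ay":0,"az":0,"hand":0.42},{"tx":0,"ty":0,"tz":-0.02,"ax":0,"ay":0,"az":0,"hand":0.34},{"tx":0,"ty":0,"tz":-0.03,"ax":0,"ay":0,"az":0,"hand":0.26},{"tx":0,"ty":0,"tz":-0.03,"ax":0,"ay":0,"az":0,"hand":0.2},{"tx":0,"ty":0,"tz":-0.03,"ax":0,"ay":0,"az":0,"hand":0.2}]' 30
python3 -m jog '[{"tx":0,"ty":0,"tz":0,"ax":0,"ay":0,"az":0,"hand":0.2},{"tx":0,"ty":0,"tz":0,"ax":0,"ay":0,"az":0,"hand":0.2},{"tx":0,"ty":0,"tz":0,"ax":0,"ay":0,"az":0,"hand":0.2}]' 30
python3 - <<'E'
from h import *
from bench import *
go([453.8,-214.2,330],82.4)
for n in ("side","top"):
    d=snapshot(n);np.savez(f"{n}5.npz",**d);cv2.imwrite(f"pics/{n}5.png",d["pixels"][:,:,::-1])
b=cv2.imread("pics/top5.png")[240:310,405:475];a=cv2.imread("pics/side5.png")[290:430,330:470]
cv2.imwrite("pics/crop5.png",np.hstack([cv2.resize(i,(400,400),interpolation=cv2.INTER_NEAREST) for i in (a,b)]))
E
```

```text
time: 4.5
tool_pos: [453.6, -212.7, 336.9]
tcp_rot: [179.9, 0.0, 82.5]
ft_force: [-0.6, 0.6, 8.8]
finger_gap: 22.6
time: 4.75
tool_pos: [453.6, -212.7, 336.9]
tcp_rot: [179.9, 0.0, 82.5]
ft_force: [-0.5, -0.6, 9.0]
finger_gap: 22.6
t 4.75 pos [ 453.6 -212.7  336.9] rot [1.7989e+02 5.0000e-02 8.2500e+01] shift/150 [-0.009  0.003  0.046] turn/45 [0.002 0.001 0.002] F [-0.52 -0.61  8.96] gap 22.6
```

View pics/crop5.png

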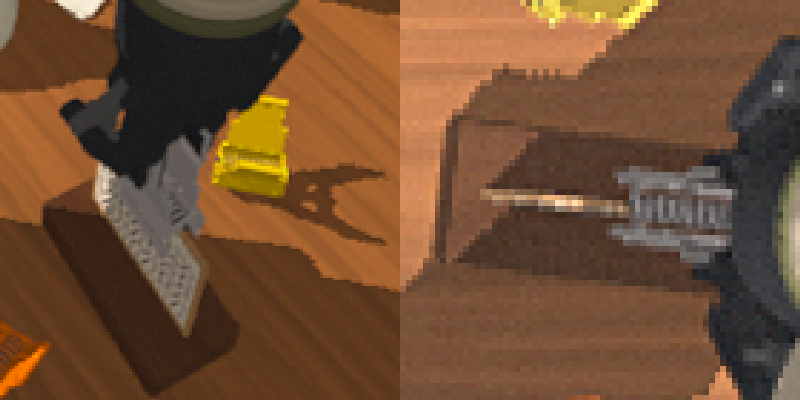

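```bash
python3 -m jog '[{"tx":0,"ty":0,"tz":-0.03,"ax":0,"ay":0,"az":0,"hand":0.2},{"tx":0,"ty":0,"tz":-0.08,"ax":0,"ay":0,"az":0,"hand":0.2},{"tx":0,"ty":0,"tz":-0.15,"ax":0,"ay":0,"az":0,"hand":0.2},{"tx":0,"ty":0,"tz":-0.23,"ax":0,"ay":0,"az":0,"hand":0.2},{"tx":0,"ty":0,"tz":-0.33,"ax":0,"ay":0,"az":0,"hand":0.2}]' 30
python3 -m jog '[{"tx":0,"ty":0,"tz":-0.1,"ax":0,"ay":0,"az":0,"hand":0.2},{"tx":0,"ty":0,"tz":-0.1,"ax":0,"ay":0,"az":0,"hand":0.2},{"tx":0,"ty":0,"tz":-0.1,"ax":0,"ay":0,"az":0,"hand":0.2}]' 30
python3 - <<'E'
from h import *
from bench import *
go([534.7,163,404],56.5)
for n in ("side","top"):
    d=snapshot(n);np.savez(f"{n}6.npz",**d);cv2.imwrite(f"pics/{n}6.png",d["pixels"][:,:,::-1])
b=cv2.imread("pics/top6.png")[230:310,400:480];a=cv2.imread("pics/side6.png")[250:430,310:490]
cv2.imwrite("pics/crop6.png",np.hstack([cv2.resize(i,(400,400),interpolation=cv2.INTER_NEAREST) for i in (a,b)]))
E
```

```text
time: 5.27
tool_pos: [453.0, -212.4, 385.9]
tcp_rot: [-179.9, -0.0, 82.5]
ft_force: [0.6, -1.1, 0.0]
finger_gap: 23.0
time: 5.52
tool_pos: [453.5, -212.7, 401.9]
tcp_rot: [179.9, 0.1, 82.5]
ft_force: [-0.4, -0.4, -1.1]
finger_gap: 22.9
t 5.5167 pos [ 453.5 -212.7  401.9] rot [1.7985e+02 6.0000e-02 8.2500e+01] shift/150 [ 2.554  0.21  -0.017] turn/45 [0.004 0.001 0.578] F [-0.36 -0.4  -1.11] gap 22.9
```

View pics/crop6.png

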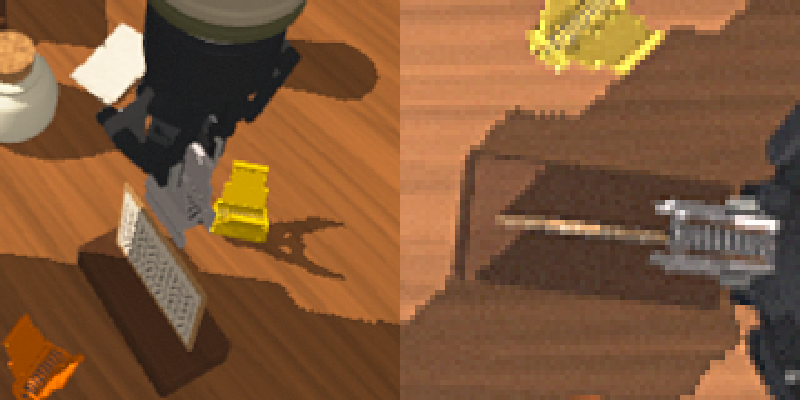

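```bash
python3 -m jog '[{"tx":0.15,"ty":0.01,"tz":0,"ax":0,"ay":0,"az":0.1,"hand":0.2},{"tx":0.35,"ty":0.03,"tz":0,"ax":0,"ay":0,"az":0.2,"hand":0.2},{"tx":0.55,"ty":0.05,"tz":0,"ax":0,"ay":0,"az":0.32,"hand":0.2},{"tx":0.75,"ty":0.06,"tz":0,"ax":0,"ay":0,"az":0.45,"hand":0.2},{"tx":0.95,"ty":0.08,"tz":0,"ax":0,"ay":0,"az":0.57,"hand":0.2}]' 30
python3 - <<'E'
from h import *
go([534,162.5,404],56.5)
E
```

```text
time: 6.03
tool_pos: [483.3, -71.5, 398.9]
tcp_rot: [-179.9, 0.0, 56.5]
ft_force: [0.4, 0.1, -1.1]
finger_gap: 22.8
t 6.0333 pos [483.3 -71.5 398.9] rot [-1.7988e+02  4.0000e-02  5.6530e+01] shift/150 [ 1.488 -0.579 -0.034] turn/45 [-0.003  0.001  0.001] F [ 0.35  0.07 -1.1 ] gap 22.8
```

```bash
python3 -m jog '[{"tx":0.2,"ty":-0.08,"tz":0,"ax":0,"ay":0,"az":0,"hand":0.2},{"tx":0.4,"ty":-0.16,"tz":0,"ax":0,"ay":0,"az":0,"hand":0.2},{"tx":0.6,"ty":-0.24,"tz":0,"ax":0,"ay":0,"az":0,"hand":0.2},{"tx":0.8,"ty":-0.32,"tz":0,"ax":0,"ay":0,"az":0,"hand":0.2},{"tx":0.95,"ty":-0.37,"tz":0,"ax":0,"ay":0,"az":0,"hand":0.2}]' 30
python3 - <<'E'
from h import *
go([534,162.5,404],56.5)
E
```

```text
time: 6.45
tool_pos: [514.8, 79.3, 398.9]
tcp_rot: [-179.9, 0.0, 56.9]
ft_force: [0.7, 0.6, -0.5]
finger_gap: 23.0
t 6.45 pos [514.8  79.3 398.9] rot [-1.7988e+02  4.0000e-02  5.6910e+01] shift/150 [ 0.535 -0.196 -0.034] turn/45 [-0.003  0.001  0.009] F [ 0.67  0.57 -0.54] gap 23.0
```

```bash
python3 -m jog '[{"tx":0.2,"ty":-0.07,"tz":0,"ax":0,"ay":0,"az":0,"hand":0.2},{"tx":0.38,"ty":-0.14,"tz":0,"ax":0,"ay":0,"az":0,"hand":0.2},{"tx":0.53,"ty":-0.19,"tz":0,"ax":0,"ay":0,"az":0,"hand":0.2},{"tx":0.53,"ty":-0.19,"tz":0,"ax":0,"ay":0,"az":0,"hand":0.2},{"tx":0.53,"ty":-0.19,"tz":0,"ax":0,"ay":0,"az":0,"hand":0.2}]' 30
python3 -m jog '[{"tx":0,"ty":0,"tz":0,"ax":0,"ay":0,"az":0,"hand":0.2},{"tx":0,"ty":0,"tz":0,"ax":0,"ay":0,"az":0,"hand":0.2}]' 30
python3 - <<'E'
from h import *
from bench import *
go([534,162.5,347],56.5)
for n in ("side","top"):
    d=snapshot(n);np.savez(f"{n}7.npz",**d);cv2.imwrite(f"pics/{n}7.png",d["pixels"][:,:,::-1])
b=cv2.imread("pics/top7.png")[180:290,240:350];a=cv2.imread("pics/side7.png")[120:290,220:390]
cv2.imwrite("pics/crop7.png",np.hstack([cv2.resize(i,(400,400),interpolation=cv2.INTER_NEAREST) for i in (a,b)]))
E
```

```text
time: 6.87
tool_pos: [534.5, 160.0, 398.8]
tcp_rot: [-179.9, 0.1, 57.0]
ft_force: [-0.1, -0.9, -0.8]
finger_gap: 22.9
time: 7.03
tool_pos: [534.6, 158.1, 399.7]
tcp_rot: [-180.0, 0.1, 56.8]
ft_force: [-0.2, 0.1, -0.4]
finger_gap: 22.9
t 7.0333 pos [534.6 158.1 399.7] rot [-1.7996e+02  6.0000e-02  5.6800e+01] shift/150 [ 0.023 -0.019  0.351] turn/45 [-0.001  0.001  0.007] F [-0.16  0.11 -0.37] gap 22.9
```

View pics/crop7.png

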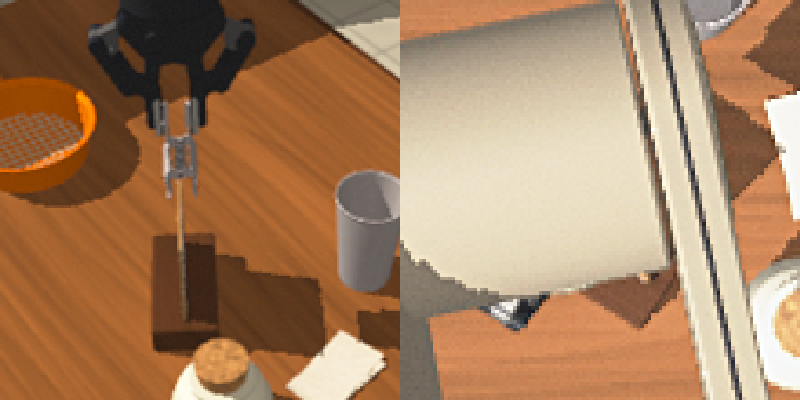

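```bash
cat > m.py <<'E'
from h import *
np.set_printoptions(suppress=True,precision=1,linewidth=150)
th=np.radians(-33.5);X=np.array([np.cos(th),np.sin(th)]);Y=np.array([-X[1],X[0]]);O=np.array([534.7,163.])
def meas(d,tcp,label,zc):
    w=cloud(d).reshape(-1,3);px=d["pixels"].reshape(-1,3);S=cv2.cvtColor(d["pixels"],cv2.COLOR_RGB2HSV)[...,1].ravel()
    u=(w[:,:2]-O)@X;v=(w[:,:2]-O)@Y;z=w[:,2]
    print(label,'tcp u,v',((tcp[:2]-O)@X).round(1),((tcp[:2]-O)@Y).round(1))
    n=(abs(u)<45)&(abs(v)<75)
    c=n&(S>70)&(z>50)&(z<134)&(abs(u)<9);print(' card u',np.percentile(u[c],[5,50,95]),'v',np.percentile(v[c],[1,99]),c.sum())
    for z0 in range(50,134,12):
        c=n&(S>70)&(z>z0)&(z<z0+12)&(abs(u)<9)
        if c.sum()>3:print('  card',z0,np.percentile(u[c],[10,50,90]),'v',v[c].min(),v[c].max(),c.sum())
    for z0 in range(int(zc-36),int(zc+70),6):
        for sg in(-1,1):
            c=n&(S<60)&(z>z0)&(z<=z0+6)&(abs(u)<30)&((u+1)*sg>0)
            if c.sum()>2:print('  clip',z0,sg,c.sum(),'u',np.percentile(u[c],[0,10,50,90,100]),'v',np.percentile(v[c],[0,5,50,95,100]))
E
python3 - <<'E'
from m import *
d=dict(np.load("side7.npz"));meas(d,np.array([534.6,158.1]),'side',399.7-204)
E
```

```text
side tcp u,v 2.6 -4.1
 card u [-1.1  0.7  2.1] v [-55.4  43.1] 106
  card 50 [-0.4  0.7  2.2] v -53.275369082550654 43.270260218010606 7
  card 62 [-1.1  1.1  2.2] v -54.959470518263544 27.07535534887862 11
  card 74 [-0.7  1.5  1.9] v -55.3931963848857 -40.655161350697284 12
  card 86 [-0.1  0.1  1.5] v -55.05213266138251 -47.73478744437991 4
  card 98 [-1.6  0.5  2. ] v -56.58451142340263 44.09581116464001 7
  card 110 [-0.9  1.9  2. ] v -55.34550846027085 31.607368890136463 25
  card 122 [-0.4  0.2  1.6] v -54.46850546405917 32.7039478144525 40
  clip 177 1 6 u [14.3 14.4 14.5 14.7 14.7] v [-28.9 -28.7 -22.4 -17.1 -16.5]
  clip 183 -1 3 u [-9.4 -9.1 -7.6 -7.6 -7.5] v [-28.  -28.  -28.  -25.4 -25.1]
  clip 189 -1 20 u [-9.3 -9.2 -9.  -3.1 -1.1] v [-28.8 -28.5 -16.8  12.1  13.3]
  clip 189 1 10 u [-0.9 -0.9  6.9 13.1 14.9] v [-27.6 -27.2 -26.1  14.5  15.2]
  clip 195 -1 14 u [-7.  -6.9 -5.9 -2.7 -2.5] v [-29.8 -29.7 -24.1  12.   12.4]
  clip 195 1 83 u [-1.  -0.6  5.3 15.4 15.9] v [-31.  -29.7 -11.1  12.5  15.6]
  clip 201 -1 5 u [-4.7 -4.5 -4.3 -3.1 -2.4] v [-27.1 -22.4   0.1  11.6
[... 683 characters left out ...]
22.4 22.9] v [-21.3 -20.7 -16.  -10.2  -5.8]
  clip 243 -1 27 u [-19.8 -17.7  -8.2  -6.2  -6.1] v [-21.9 -19.6 -12.5  -0.1   5.8]
  clip 243 1 32 u [11.2 11.3 13.5 21.  23.1] v [-23.3 -20.5 -13.8   4.2   5.5]
  clip 249 -1 14 u [-19.3 -18.7 -14.4 -10.3  -9.5] v [-17.5 -17.3 -13.7 -11.3 -10.9]
  clip 249 1 13 u [15.4 15.9 21.1 23.3 25.1] v [-17.1 -16.8 -15.9 -11.2 -10.8]
  clip 255 -1 17 u [-20.9 -20.9 -15.1 -10.4  -9.3] v [-16.9 -16.8 -14.6 -11.5 -11.3]
  clip 255 1 13 u [15.6 15.7 19.4 23.  23.5] v [-17.  -16.9 -15.1 -11.7 -11.6]
  clip 261 -1 10 u [-20.6 -20.2 -12.7  -9.1  -9. ] v [-17.8 -17.4 -16.3 -13.3 -13.2]
  clip 261 1 12 u [15.9 16.  18.7 25.3 25.6] v [-17.4 -17.2 -14.8  -6.6  -5. ]
```

```bash
python3 -m jog '[{"tx":0.033,"ty":-0.014,"tz":0.08,"ax":0,"ay":0,"az":0.007,"hand":0.2},{"tx":0.033,"ty":-0.014,"tz":0.16,"ax":0,"ay":0,"az":0.007,"hand":0.2},{"tx":0.033,"ty":-0.014,"tz":0.16,"ax":0,"ay":0,"az":0.007,"hand":0.2},{"tx":0.033,"ty":-0.014,"tz":0.16,"ax":0,"ay":0,"az":0.007,"hand":0.2},{"tx":0.033,"ty":-0.014,"tz":0.16,"ax":0,"ay":0,"az":0.007,"hand":0.2}]' 30
python3 - <<'E'
from m import *
from bench import *
go([534,162.5,347],56.5)
s=sense();d=snapshot("side");np.savez("side8.npz",**d);cv2.imwrite("pics/side8.png",d["pixels"][:,:,::-1])
meas(d,s["tool_pos"],'side',s["tool_pos"][2]-204)
a=cv2.imread("pics/side8.png")[150:270,250:350]
cv2.imwrite("pics/crop8.png",cv2.resize(a,None,fx=5,fy=5,interpolation=cv2.INTER_NEAREST))
# project expected features
def pr(p):
    c=d["R"]@np.array(p)+d["t"];q=d["intrinsics"]@c;return (q[:2]/q[2]).round(1)
t=s["tool_pos"];h=np.array([t[0],t[1],t[2]-204])
X3=np.r_[X,0];Y3=np.r_[Y,0];Z=np.array([0,0,1.])
for nm,p in dict(hinge=h,lipA_near=h-11.5*X3-28*Z-23*Y3,lipB_near=h+11.5*X3-28*Z-23*Y3,rollA=h-12*X3+48*Z-14*Y3,rollB=h+12*X3+48*Z-14*Y3,card_near=np.r_[O,128]-52*Y3,card_far=np.r_[O,128]+52*Y3,cardmid=np.r_[O,128]).items(): print(nm,pr(p),((pr(p)-[250,150])*5).round(0))
E
```

```text
time: 7.55
tool_pos: [535.6, 164.2, 375.8]
tcp_rot: [-180.0, 0.0, 56.5]
ft_force: [0.3, -0.6, -0.4]
finger_gap: 22.8
t 7.55 pos [535.6 164.2 375.8] rot [-180.     0.1   56.5] shift/150 [-0.  -0.   0.2] turn/45 [-0.  0.  0.] F [ 0.3 -0.6 -0.4] gap 22.8
side tcp u,v 0.1 1.5
 card u [-1.2  0.6  2.1] v [-56.1  41.2] 100
  card 50 [-0.   0.7  2.2] v -55.99681959801599 44.649040785518665 9
  card 62 [-1.2  1.1  2.3] v -54.56920422591795 25.51474716192356 10
  card 74 [-0.7  1.5  1.7] v -55.31610217260047 -37.79447374055314 9
  card 86 [-0.2  1.   2. ] v -54.214947074193674 -45.134149364458274 6
  card 98 [-1.6  0.4  1.1] v -56.04800182154188 34.94516717916628 7
  card 110 [-0.9  1.7  2. ] v -56.33547339181871 28.991126039345023 21
  card 122 [-0.4  0.1  1.7] v -55.097755105987886 19.16237356163387 38
  clip 153 -1 5 u [-9.3 -9.2 -9.1 -9.  -9. ] v [-24.1 -24.  -21.7 -13.9 -13.2]
  clip 153 1 5 u [11.5 11.5 11.7 11.9 11.9] v [-24.9 -23.  -14.3  -9.7  -9.3]
  clip 159 -1 3 u [-10.9 -10.9 -10.8  -9.4  -9. ] v [-23.8 -23.6 -22.3 -20.6 -20.5]
  clip 165 -1 22 u [-12.7 -12.7 -12.6  -4.5  -2.3] v 
[... 1544 characters left out ...]
.7  -9.   -5.2  -4. ]
  clip 225 1 12 u [12.6 12.6 16.6 20.4 20.7] v [-12.9 -12.6 -10.5  -4.9  -4.6]
  clip 231 -1 17 u [-22.6 -21.4 -16.5 -10.8 -10.6] v [-12.4 -12.1  -9.1  -6.1  -5.8]
  clip 231 1 12 u [12.8 13.1 16.8 20.6 20.9] v [-12.2 -11.7  -9.4  -5.8  -4.2]
  clip 237 -1 10 u [-20.3 -18.2 -14.4 -12.4 -12.3] v [-12.  -11.9 -10.6  -6.5  -5.9]
  clip 237 1 9 u [13.  13.1 15.2 19.4 21. ] v [-12.  -12.  -10.   -7.1  -6.2]
hinge [295.  192.2] [225. 211.]
lipA_near [290.3 209.7] [202. 298.]
lipB_near [301.2 209.3] [256. 297.]
rollA [287.8 179.1] [189. 145.]
rollB [299.9 178.7] [249. 143.]
card_near [296.2 225.2] [231. 376.]
card_far [295.6 191.6] [228. 208.]
cardmid [295.9 207.8] [229. 289.]
```

View pics/crop8.png

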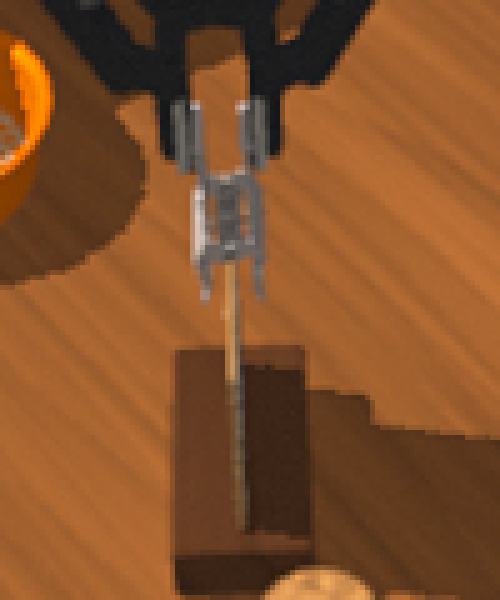

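```bash
python3 -m jog '[{"tx":-0.005,"ty":-0.003,"tz":0.04,"ax":0,"ay":0,"az":0,"hand":0.2},{"tx":-0.005,"ty":-0.003,"tz":0.08,"ax":0,"ay":0,"az":0,"hand":0.2},{"tx":-0.005,"ty":-0.003,"tz":0.12,"ax":0,"ay":0,"az":0,"hand":0.2},{"tx":-0.005,"ty":-0.003,"tz":0.15,"ax":0,"ay":0,"az":0,"hand":0.2},{"tx":-0.005,"ty":-0.003,"tz":0.175,"ax":0,"ay":0,"az":0,"hand":0.2}]' 30
python3 -m jog '[{"tx":0,"ty":0,"tz":0,"ax":0,"ay":0,"az":0,"hand":0.2},{"tx":0,"ty":0,"tz":0,"ax":0,"ay":0,"az":0,"hand":0.2},{"tx":0,"ty":0,"tz":0,"ax":0,"ay":0,"az":0,"hand":0.2}]' 30
cat > look.py <<'E'
import sys
from m import *
from bench import *
k=sys.argv[1]
go([534,162.5,348],56.5)
s=sense();d=snapshot("side");np.savez(f"side{k}.npz",**d);cv2.imwrite(f"pics/side{k}.png",d["pixels"][:,:,::-1])
meas(d,s["tool_pos"],'side',s["tool_pos"][2]-204)
a=cv2.imread(f"pics/side{k}.png")[150:270,250:350]
cv2.imwrite(f"pics/crop{k}.png",cv2.resize(a,None,fx=5,fy=5,interpolation=cv2.INTER_NEAREST))
E
python3 look.py 9
```

```text
time: 8.02
tool_pos: [534.7, 163.8, 349.0]
tcp_rot: [-180.0, 0.0, 56.5]
ft_force: [0.1, -1.0, -0.9]
finger_gap: 23.1
time: 8.27
tool_pos: [535.0, 163.9, 350.3]
tcp_rot: [180.0, -0.0, 56.5]
ft_force: [-0.7, 0.5, -0.4]
finger_gap: 23.0
t 8.2667 pos [535.  163.9 350.3] rot [180.   -0.   56.5] shift/150 [-0. -0.  0.] turn/45 [ 0. -0.  0.] F [-0.8  0.5 -0.4] gap 23.0
side tcp u,v -0.2 0.9
 card u [-8.5  0.5  2.1] v [-55.7  43.5] 89
  card 50 [-0.6  1.3  2.2] v -55.63534806092417 42.80931359505957 6
  card 62 [-1.2  1.1  2.2] v -55.54901306793997 28.17588170794169 12
  card 74 [-0.7  1.4  1.8] v -56.07284698773389 -38.35825316861695 10
  card 86 [-0.2  0.2  2. ] v -55.10695669271663 -45.707446129888886 7
  card 98 [-1.6  0.3  0.6] v -54.55995232206791 -47.00689892058601 7
  card 110 [-0.9  1.4  1.9] v -54.37887391254339 -3.843417071637806 14
  card 122 [-8.5 -0.2  1.6] v -55.1185562520699 48.49704057316871 33
  clip 128 1 5 u [12.7 12.7 12.9 13.  13. ] v [-24.2 -24.1 -22.3 -16.2 -15.5]
  clip 134 -1 4 u [-12.2 -11.7 -10.3 -10.2 -10.2] v [-23.  -22.9 -22.  -18.7 -18.2]
  clip 140 -1 23 u [-
[... 1048 characters left out ...]
 19.4 21.5] v [-15.1 -14.6 -11.5  -1.9   5. ]
  clip 194 -1 24 u [-21.1 -19.1 -11.9  -8.9  -8.9] v [-14.3 -12.3  -8.4   0.6  10.2]
  clip 194 1 27 u [ 9.2  9.3 11.4 19.6 21.7] v [-15.4 -14.8  -8.3   8.1  12.1]
  clip 200 -1 13 u [-22.8 -20.8 -14.7 -10.7 -10.7] v [-13.7 -13.1 -10.6   2.7   4.3]
  clip 200 1 11 u [13.6 13.7 17.7 21.8 21.8] v [-13.8 -13.3 -10.4  -6.5  -6.3]
  clip 206 -1 15 u [-22.4 -22.2 -16.4 -13.  -12.2] v [-13.3 -12.1  -8.8  -5.4  -4.8]
  clip 206 1 10 u [12.1 13.6 15.9 20.2 21.9] v [-12.  -11.8  -9.8  -7.   -6.8]
  clip 212 -1 8 u [-21.7 -21.7 -18.8 -15.3 -13.9] v [-12.7 -12.6 -11.3  -9.5  -8.8]
  clip 212 1 11 u [12.  14.1 16.2 20.2 22.1] v [-12.9 -12.7 -11.4  -6.6  -4.6]
```

View pics/crop9.png

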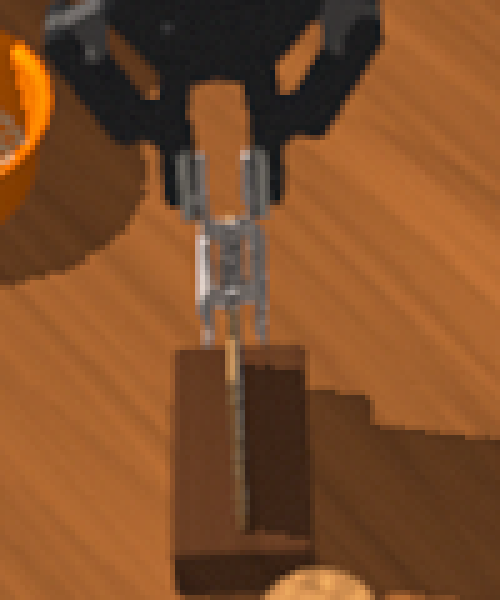

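```bash
python3 -m jog '[{"tx":-0.004,"ty":0,"tz":0.008,"ax":0,"ay":0,"az":0,"hand":0.2},{"tx":-0.004,"ty":0,"tz":0.017,"ax":0,"ay":0,"az":0,"hand":0.2},{"tx":-0.004,"ty":0,"tz":0.017,"ax":0,"ay":0,"az":0,"hand":0.2},{"tx":-0.004,"ty":0,"tz":0.017,"ax":0,"ay":0,"az":0,"hand":0.2},{"tx":-0.004,"ty":0,"tz":0.017,"ax":0,"ay":0,"az":0,"hand":0.2}]' 30
python3 look.py 10 | grep -v ' 1 [0-9] u'
python3 - <<'E'
from m import *
from bench import *
s=sense();d=dict(np.load("side10.npz"))
t=s["tool_pos"];h=np.array([t[0],t[1],t[2]-204]);X3=np.r_[X,0];Y3=np.r_[Y,0];Z=np.array([0,0,1.])
def pr(p):
    c=d["R"]@np.array(p)+d["t"];q=d["intrinsics"]@c;return (((q[:2]/q[2])-[250,150])*5).round(0)
for sg in(-1,1):print('lip near',pr(h+sg*11.5*X3-28*Z-23*Y3))
top=snapshot("top");np.savez("top10.npz",**top)
side=d
# compare pictures with first ones: old card block, changes elsewhere
for n,dd in(("top",top),("side",side)):
    a=dict(np.load(n+"0.npz"));w0=cloud(a);w1=cloud(dd)
    diff=np.abs(a["z_map"]-dd["z_map"])>6
    diff=cv2.morphologyEx(diff.astype(np.uint8),cv2.MORPH_OPEN,np.ones((3,3)))
    k,l,st,c=cv2.connectedComponentsWithStats(diff)
    print(n,[ (st[i,:].tolist()) for i in range(1,k) if st[i,4]>15])
w=cloud(top)[250:300,405:475].reshape(-1,3);z=w[:,2];b=(z>24)&(z<36)
print('old block now',cv2.minAreaRect(w[b][:,:2].astype(np.float32)))
th=np.radians(-7.6);U=np.array([np.cos(th),np.sin(th)]);c=(z>118)&(z<134);print('old edge',c.sum(),line(w[c][:,:2])[:2],'u',np.percentile((w[c][:,:2]-[455.7,-207.4])@U,[5,50,95]),w[c].min(0),w[c].max(0))
cv2.imwrite("pics/top10.png",top["pixels"][:,:,::-1])
E
```

```text
time: 8.73
tool_pos: [534.6, 163.4, 347.6]
tcp_rot: [180.0, -0.0, 56.5]
ft_force: [0.2, -0.3, -1.1]
finger_gap: 22.7
t 8.7333 pos [534.6 163.4 347.6] rot [180.   -0.   56.5] shift/150 [-0. -0. -0.] turn/45 [ 0. -0.  0.] F [ 0.2 -0.3 -1.1] gap 22.7
side tcp u,v -0.3 0.3
 card u [-7.2  0.6  2.1] v [-56.6  46.2] 85
  card 50 [-0.2  1.4  2.2] v -54.53872259988516 42.47185299652909 8
  card 62 [-1.2  1.1  2.2] v -55.366814443452824 28.334235100224117 10
  card 74 [-0.7  1.6  1.9] v -56.71348171218143 -38.053426138471856 10
  card 86 [-0.2  0.   2. ] v -53.84392909887908 -49.77908362696056 6
  card 98 [-1.6  0.4  0.7] v -56.468782448834205 -48.3174494270265 6
  card 110 [-1.   1.1  1.8] v -55.442224659360946 -9.669314715354124 13
  card 122 [-8.6 -0.2  1.6] v -54.74202290752427 49.210776953636405 32
  clip 131 -1 3 u [-10.5 -10.5 -10.5 -10.4 -10.4] v [-25.8 -25.5 -22.6 -20.9 -20.7]
  clip 137 -1 23 u [-12.3 -12.2 -12.   -4.   -1.6] v [-25.5 -24.8 -12.8  16.4  18.6]
  clip 137 1 12 u [ 0.5  2.9 10.  13.6 13.8] v [-26.9 -25.9 -20.7  11.8  18.5]
  clip 143 -1 36 u [-9.8 -9.6 -3.3 -1.1 -1. ] v
[... 2376 characters left out ...]
 108, 5, 5, 22], [150, 114, 4, 5, 18], [349, 115, 4, 5, 19], [139, 117, 5, 8, 30], [119, 125, 6, 5, 21], [393, 125, 6, 4, 22], [444, 125, 5, 6, 27], [123, 139, 8, 6, 33], [161, 139, 5, 4, 20], [439, 145, 6, 8, 27], [82, 147, 4, 7, 21], [446, 150, 5, 5, 19], [424, 153, 6, 6, 18], [54, 155, 6, 4, 18], [83, 161, 4, 6, 21], [485, 179, 5, 4, 18], [10, 190, 6, 4, 20], [0, 264, 11, 20, 138], [17, 300, 76, 98, 4531], [370, 332, 38, 44, 842], [0, 360, 73, 98, 3610]]
old block now ((455.58013916015625, -207.7606201171875), (130.961181640625, 63.92853927612305), 82.32465362548828)
old edge 71 (array([ 455.7, -206. ]), array([-0.1, -1. ])) u [-1.8 -0.2  1.5] [ 449.5 -258.1  118.6] [ 462.  -157.   132.2]
```

View pics/crop10.png

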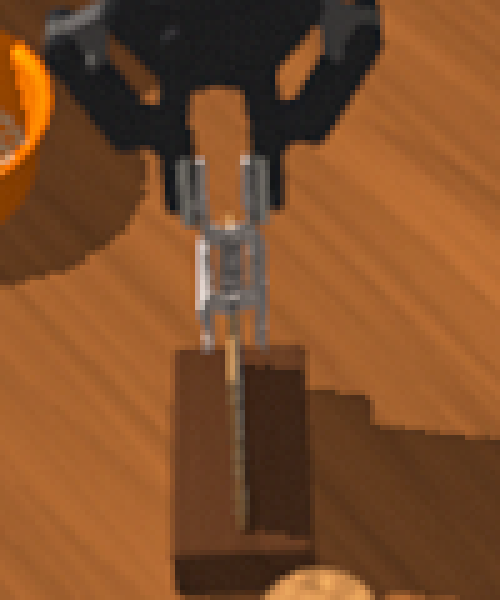

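View pics/side10.png

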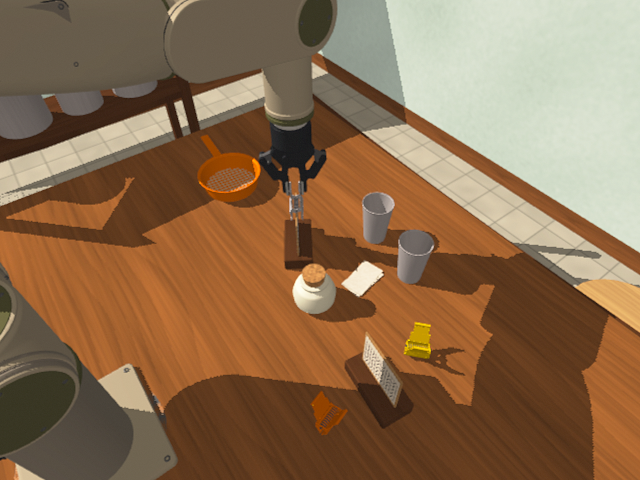

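```bash
python3 -m jog '[{"tx":0,"ty":0,"tz":0,"ax":0,"ay":0,"az":0,"hand":0.2},{"tx":0,"ty":0,"tz":0,"ax":0,"ay":0,"az":0,"hand":0.2},{"tx":0,"ty":0,"tz":0,"ax":0,"ay":0,"az":0,"hand":0.2}]' 30
python3 -c "
from bench import *
print(hand_in())"
```

```text
time: 9.08
tool_pos: [534.6, 163.4, 347.6]
tcp_rot: [180.0, -0.0, 56.5]
ft_force: [0.4, 0.3, 0.0]
finger_gap: 22.7
the job is handed in; nothing more can be done
None
```

I squeezed the steel clip open, lifted it straight off the tally-marked card, and handed in at 9.1 s, holding it open over the middle of the new card's top edge.

**Last checks:**
- **Opening:** the finger gap is a steady 22.7 mm. I read this as the clip being at its stop, though the stop is listed as 24 mm and I did not resolve the difference.
- **Depth:** the card's edge sits about 12 mm above the lips. The barrel is about 10 mm above the edge. Both figures assume the barrel was resting on the old card when I gripped the clip.
- **Centring:** in the side view the card lies within about 0.5–1 mm of the middle between the lips. Along the edge the clip is within about 1–2 mm of the middle. I could not cross-check this from above, because the arm hid the new card in the top view.
- **Contact:** the wrist force is at noise level (about 0.5 N or less on every axis), so nothing suggests the clip is touching the new card.
- **Old card:** its stand is within 0.4 mm of where it started, which is measurement noise. Friction while squeezing pressed it down with about 9 N.
- **Other things on the shelf:** the pot, glasses, sieve and look-alike clips look undisturbed in the side view.

**Disagreement between cameras:** the two views differed by about 2–3 mm. I therefore positioned the clip by comparing the fingers, clip and card within the same picture.

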